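# Stopper a flask and hold it up aslant for inspection

### The job

Close the amber flask with the red stopper, pushed fully home in its neck while the flask still stands in its blue stand, then take the flask by the neck, draw it up out of the stand and tip it to about 45 degrees from upright, stopper end higher, so that its underside can be inspected. Finish while holding it still like that, stopper still in, with its base at least 12 cm above the bench; do not put it down or let go. Leave the vial, the loupe and the eyepiece cap where they stand.

Things in the scene. Friction and masses are not known exactly. Their poses are not given: they have to be found in the camera images.
- flask: empty amber glass flask, 145 mm tall, 0.1 kg, loose, upright in the stand's well. Origin: centre of its underside, z up its axis; round, yaw is meaningless. Body 66 mm wide up to 46 mm, sloping shoulder to 72 mm, then up to the rim a straight plain neck (grip here), 34 mm outside, with a straight open bore 26 mm wide.
- flask_rim (a point): centre of the flask's mouth, level with the rim, 145 mm above its underside; z along the flask's axis
- stopper: solid red stopper, 50 mm tall, 30 g, loose, upright on its small end on the bench. Origin: centre of the small end, z up to the head. Shank tapers from 20 mm wide at the small end to 24 mm at 28 mm up; above it the head, 32 mm wide, 22 mm high. Home: head rests on the rim, small end 28 mm below it. Loose fit, never jams. Fingertips must stay above the head's underside while setting it.
- stand: blue plastic cup on a square aluminium foot 104 mm wide, fixed to the bench. Origin: centre of the foot's underside, at bench height. Round open well 72 mm wide, floor 10 mm and rim 45 mm above the bench; 86 mm wide outside. The flask stands loosely in it and lifts straight out. Of stand and stopper, one is on the left and one on the right, either way.
- vial_blue_cap: bystander: small amber vial with a blue cap, 28 mm in diameter, 52 mm tall, origin at the centre of its underside
- loupe: bystander: waisted black eye loupe, 36 mm in diameter, 36 mm tall, origin at the centre of its underside
- eye_cap: bystander: black rubber eyepiece cap, 34 mm in diameter, 12 mm tall, origin at the centre of its underside
Not all that is in view belongs to the job. What is meant by the flask is not purple or yellow, and is the smaller of those in its own colour.

How it is judged:
On the way, in this order (a step that is already met when the one before it is completed fails the run):
1. the stopper sits home in the neck while the flask still stands in its stand (z of stopper in the frame of flask between 0.11 and 0.121 m and distance between stopper and flask_rim below 0.032 m and angle between the z axis of stopper and the z axis of flask, either way round below 0.15 rad and z of flask in the frame of stand below 0.02 m and horizontal distance between flask and stand below 0.01 m and angle between flask's own z axis and vertical below 0.15 rad), for 0.2 s.
2. the stoppered flask is drawn up out of the stand in the fingers (z of stopper in the frame of flask between 0.11 and 0.121 m and distance between stopper and flask_rim below 0.032 m and angle between the z axis of stopper and the z axis of flask, either way round below 0.15 rad and height (world z) of flask above 0.06 m and contact force between flask and the fingers above 1 N), for 0.1 s.
At the end, for the whole second after the job is handed in: The flask is held in the fingers and still (under 30 mm/s), clear of the stand, its underside's centre more than 100 mm above the bench, its axis 45 degrees from upright within 13 degrees, stopper end higher, and the stopper is home in the neck (head within 4 mm of the rim) (z of stopper in the frame of flask between 0.11 and 0.121 m and distance between stopper and flask_rim below 0.032 m and angle between the z axis of stopper and the z axis of flask, either way round below 0.15 rad and height (world z) of flask above 0.1 m and angle between flask's own z axis and vertical between 0.55 and 1.02 rad and contact force between flask and the fingers above 1 N and contact force between flask and stand below 0.1 N and linear speed of flask below 0.03 m/s and angular speed of flask below 0.2 rad/s); the arm keeps its last pose, push and grip.
It fails at once if the blue-capped vial is knocked over or moved more than 25 mm (distance of vial_blue_cap from where it was at the start of the episode above 0.025 m or angle between vial_blue_cap's own z axis and vertical above 0.5 rad).
It fails at once if the black loupe is knocked over or moved more than 25 mm (distance of loupe from where it was at the start of the episode above 0.025 m or angle between loupe's own z axis and vertical above 0.5 rad).
It fails at once if the black eyepiece cap is knocked over or moved more than 25 mm (distance of eye_cap from where it was at the start of the episode above 0.025 m or angle between eye_cap's own z axis and vertical above 0.5 rad).
It also fails if it takes over 58 s, if anything falls off the work surface, if the arm or the gripper's body presses on something with over 40 N, if the wrist force passes 120 N, or if a joint passes its speed limit or range.

### The arm

A 7-joint arm with a two-finger parallel gripper is mounted at the origin on a cart in front of the work surface, level with it; the furniture and walls round the work are solid. World frame = base frame: x ahead of the robot, y to its left, z up, the work surface at z = 0. Lengths are in m, angles in rad, forces in N, time in s.
With the tool pointing down it reaches from about 0.425 to 1.025 m from the base axis. Payload 9.4 kg.
Tool frame: the origin (TCP) lies where the fingers leave the gripper's body, on its centre line; the fingertips stand 84 mm ahead of it and the grasp point (between the pads) lies ctrl.grip_point_offset ahead of it (ctrl.grip_point_offset is the distance from the TCP to the grasp point, in m); z points along the fingers, y is the direction in which the jaws open and shut (so a half turn about z gives the same grasp; the last joint's range is limited). The gripper opens to 93 mm and grips with 3 to 60 N. Pads are 15 mm wide; open, the fingers measure 128 mm over their backs; the gripper's body (75 mm by 188 mm) begins 65 mm behind the grasp point.
Start: joints at [1.036, 0.599, -0.003, 1.599, 0.002, 0.943, -0.08], TCP at [0.32, -0.65, 0.303] pointing down, gripper open.
Joint ranges: [-2.57, 2.57], [-0.35, 1.97], [-1.29, 1.29], [0.11, 2.56], [-1.05, 4.19], [0.11, 1.86], [-2.63, 2.63]. Speed limits (rad/s): [2.22, 2.22, 3.01, 3.01, 3.14, 3.14, 3.14].

### API

Orientations are given as a unit quaternion [w, x, y, z].
In Python, from cell import status, imaging, ctrl gives the robot as it stands. The module is installed in compiled form; this text tells all that it offers.
- The arm moves only by the tool send_rows, never from a script. Its argument "steps" is a list of rows, each a list of 7 numbers: the turn, a rotation vector about the tool's x, y, z in rad, then the shift along the tool's x, y, z in m, then the opening, from -1 (shut) to 1 (fully open). A call has 1 to 8 rows; each row is the pose to reach, as a shift and turn from the pose commanded when the call began, along the tool's axes at that moment; what a row does not reach only later rows make up. A row lasts 1/10 s, in which the tool goes at most 50 mm and 8.59 degrees, less where a joint would pass 70% of its speed; a pose out of reach is approached as far as the arm can. A call with a gripper value outside its range is refused whole. The fingers move at their own pace and stop on an object; "grip_force" is the grip in N (left out, the last holds). Time passes only in rows, so rows that repeat a pose let the fingers close. It gives the time, the measured TCP pose, the force and the opening at its end, in the units of the state.
- status.observe(): the state, without advancing time (a new reading comes with each control period).
- imaging.read_camera(name): name is "scene" or "side" or "wrist"; returns a dict with "color" (420x560x3 uint8, blue, green, red), "fx", "fy", "cx", "cy" (pixels), "rvec" (rotation vector, rad) and "tvec" (3), from world to camera coordinates, as OpenCV has them. Camera axes: x right, y down, z forward; pixel columns grow to the right and rows downward; lengths in m; the calibration is good to about 2 mm. The wrist camera is an equidistant fisheye: a pixel r from the principal point sees the ray r / f radians off the axis. A picture is of the moment at which its call begins. There is no depth.
- ctrl.sign_off(): hands the job in, once; it reports no verdict.
The state is a dict: "time_s": time; "joints": joint angles; "qvel": joint speeds; "effort": joint torques, N m; "eef_pos": TCP position; "tcp_rot": TCP orientation; "contact_force": force on the tool from outside, world axes, zero at the start; "torque": the same for the moment, N m; "gripper_width": opening from 0.0 (shut) to 1.0 (fully open).
Only numpy, scipy, OpenCV 4.12 (cv2) and the standard library are available. Lean on these libraries where they do the work, as an engineer would, in place of code of your own. Each camera call takes 0.05 s, during which the arm holds its last target.

## Working session

There is one attempt and no reset: what is moved stays moved. The work goes in short steps, Python scripts to look and compute and a tool call to move; the robot and the scene stay as the last step left them, time stands still between calls to the robot, and variables do not carry over. Pictures are saved under pics/ and viewed, and the job is handed in when it is done.

Besides the shell and the picture viewer there is one more tool, called after "Request:" in YAML: its name, and indented under it one key for each argument. send_rows: Moves the arm, as the interface text tells. Its arguments: {"type":"object","properties":{"steps":{"type":"array"},"grip_force":{"type":"number"}},"required":["steps"]}

```bash
mkdir -p pics; python3 - <<'E'
from cell import status, imaging, ctrl
import cv2
s=status.observe(); print(s, ctrl.grip_point_offset)
for n in ("scene","side","wrist"):
    r=imaging.read_camera(n); cv2.imwrite(f"pics/{n}0.png",r["color"]); print(n,{k:r[k] for k in r if k!="color"})
E
```

```text
{'time_s': 0.0, 'joints': array([ 1.03629535,  0.60009877, -0.00253253,  1.60011696,  0.00183151,
        0.94288977, -0.07977531]), 'qvel': array([ 8.81532494e-04,  6.48726984e-05, -2.69714086e-06, -7.37310793e-04,
       -8.44092357e-05, -1.17926097e-03,  5.89462395e-04]), 'effort': array([ 8.25496700e-04, -7.65052557e+01,  1.49740633e+00, -2.52348679e+01,
       -5.23756107e-02,  1.69852230e-02,  1.34964685e-04]), 'eef_pos': array([ 0.32026099, -0.6500371 ,  0.30188368]), 'tcp_rot': array([-7.11948138e-04,  9.73905656e-01,  2.26951982e-01, -2.53481116e-04]), 'contact_force': array([-0.46728799, -0.61446177,  0.7817999 ]), 'torque': array([ 0.01352838, -0.0316517 , -0.0138678 ]), 'gripper_width': 0.9981857283049816} 0.0653
scene {'fx': 529.082288469829, 'fy': 529.082288469829, 'cx': 279.23471314738924, 'cy': 212.89821974498727, 'rvec': array([ 1.40577334, -2.26960514,  0.78474298]), 'tvec': array([0.2251843 , 0.44990352, 0.92824909])}
side {'fx': 380.12675420528575, 'fy': 380.12675420528575, 'cx': 277.51859353806486, 'cy': 211.2715367518113, 'rvec': array([ 0.26060475, -2.58304173,  1.5924763 ]), 'tvec': array([0.50206408, 0.16740749, 0.90799777])}
wrist {'fx': 325.19226210127806, 'fy': 325.19226210127806, 'cx': 287.94842576439424, 'cy': 208.51677175350443, 'rvec': array([-2.44691766,  1.5221227 ,  0.23070469]), 'tvec': array([-0.72322554, -0.03319402,  0.39221903])}
```

```bash
ls . pics
```

```text
.:
pics

pics:
scene0.png
side0.png
wrist0.png
```

View pics/scene0.png

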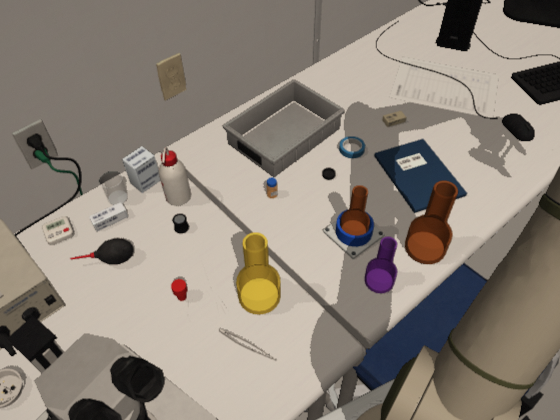

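View pics/side0.png

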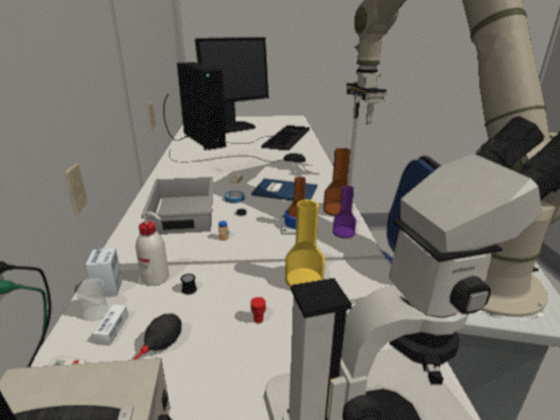

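View pics/wrist0.png

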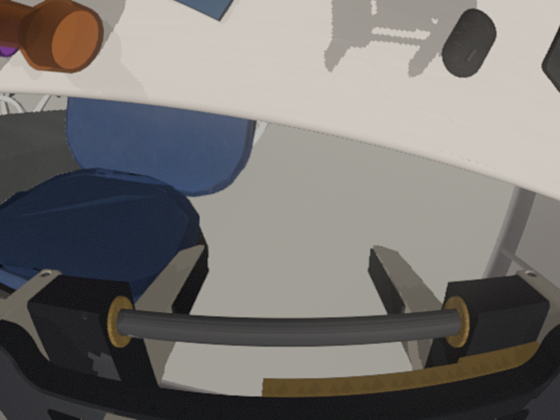

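Scene picture: the amber flasks are the one in the blue stand at about (355,215) and the bigger free-standing one at (430,225); yellow is at (258,275) and purple at (382,267). The one meant is at (355,215): it is the smaller amber flask and it stands in the blue stand. The stopper is at (180,289), the vial at (271,188), the loupe at (180,223) and the eye cap at (329,174). I'll confirm these in enlarged crops.

```bash
cat > h.py <<'E'
import numpy as np, cv2
from scipy.spatial.transform import Rotation as R
from scipy.optimize import least_squares
def proj(c,P):
    P=np.atleast_2d(P).astype(float)
    K=np.array([[c["fx"],0,c["cx"]],[0,c["fy"],c["cy"]],[0,0,1]])
    return cv2.projectPoints(P,np.array(c["rvec"],float),np.array(c["tvec"],float),K,None)[0].reshape(-1,2)
def ray(c,u,v):
    M=cv2.Rodrigues(np.array(c["rvec"],float))[0]
    d=M.T@np.array([(u-c["cx"])/c["fx"],(v-c["cy"])/c["fy"],1]); o=-M.T@np.array(c["tvec"]); return o,d/np.linalg.norm(d)
def atz(c,u,v,z):
    o,d=ray(c,u,v); return o+d*(z-o[2])/d[2]
def wproj(c,P):
    M=cv2.Rodrigues(np.array(c["rvec"],float))[0]; q=np.atleast_2d(P)@M.T+np.array(c["tvec"])
    r=np.hypot(q[:,0],q[:,1]); th=np.arctan2(r,q[:,2]); s=c["fx"]*th/np.maximum(r,1e-9)
    return np.c_[c["cx"]+q[:,0]*s,c["cy"]+q[:,1]*s]
def cyl(pf,c,x,y,prof,n=48):
    a=np.linspace(0,2*np.pi,n)
    return [(pf(c,np.c_[x+r*np.cos(a),y+r*np.sin(a),np.full(n,z)])) for r,z in prof]
E
python3 - <<'E'
from h import *
from cell import imaging
S=imaging.read_camera("scene"); D=imaging.read_camera("side")
print("stopper scene",atz(S,180,297,0),"side",atz(D,258,320,0))
print("stand scene",atz(S,354,234,0))
for n,(u,v,z) in dict(vial=(271,194,0),loupe=(180,231,0),eye=(329,178,0),yellow=(259,297,0.01),purple=(379,283,.01),big=(426,250,.01),rim=(359,192,.155),bottle=(176,200,0)).items(): print(n,atz(S,u,v,z).round(3))
def crop(c,x,y,w,h,k): return cv2.resize(c["color"][y:y+h,x:x+w],None,fx=k,fy=k,interpolation=cv2.INTER_CUBIC)
a=crop(S,300,160,160,140,5);b=crop(S,140,250,80,70,5); cc=crop(D,220,160,140,170,4)
cv2.imwrite("pics/a.png",crop(S,300,165,160,120,5)[:600]);
w=np.zeros((520,800,3),np.uint8); w[:350,:400]=b; d=crop(D,220,170,100,170,3); w[:510,410:710]=d
cv2.imwrite("pics/b.png",w)
E
```

```text
stopper scene [0.50479788 0.24216198 0.        ] side [0.50555866 0.2387024  0.        ]
stand scene [ 0.48077589 -0.18246228  0.        ]
vial [ 0.681 -0.061  0.   ]
loupe [0.674 0.182 0.   ]
eye [ 0.662 -0.218  0.   ]
yellow [0.423 0.091 0.01 ]
purple [ 0.337 -0.157  0.01 ]
big [ 0.363 -0.3    0.01 ]
rim [ 0.48  -0.177  0.155]
bottle [0.77  0.159 0.   ]
```

View pics/a.png

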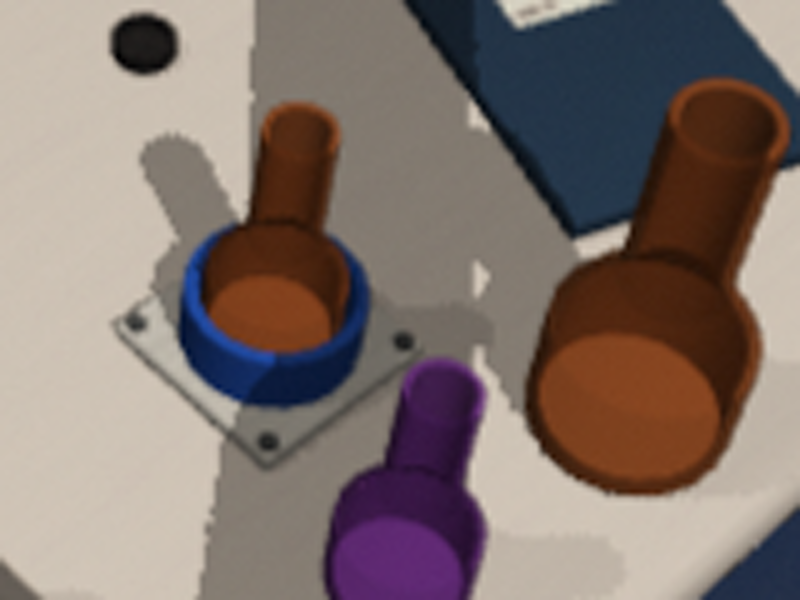

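View pics/b.png

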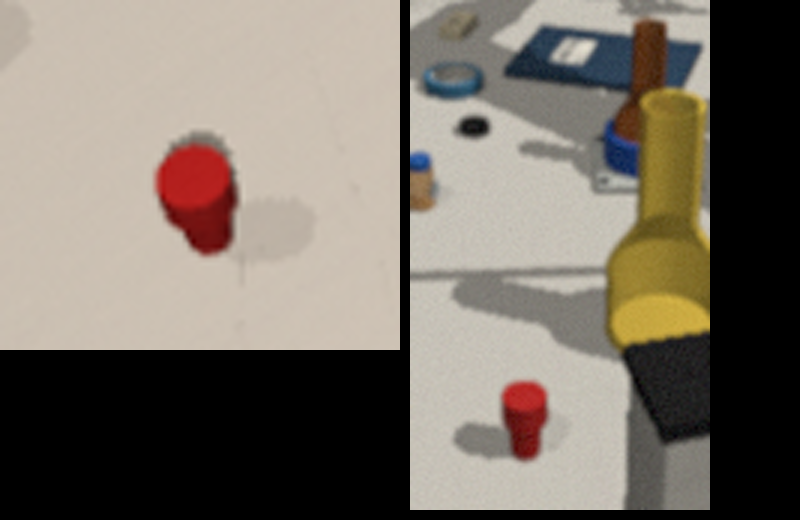

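The crops confirm it: the small amber flask stands in the blue cup with its rim centre at scene (360,191). The stopper's head top is at scene (179,285) and side (258,300). Next I measure more exactly and check the clearances.

```bash
python3 - <<'E'
from h import *
from cell import imaging,status
S=imaging.read_camera("scene"); D=imaging.read_camera("side"); W=imaging.read_camera("wrist")
def tri(a,b):
    (o1,d1),(o2,d2)=ray(S,*a),ray(D,*b)
    A=np.c_[d1,-d2]; t=np.linalg.lstsq(A,o2-o1,rcond=None)[0]; p,q=o1+t[0]*d1,o2+t[1]*d2
    return ((p+q)/2).round(4),round(float(np.linalg.norm(p-q)),4)
print("rim",tri((360,191.4),(299.8,177.5)),atz(S,360,191.4,.155))
print("stopper top",tri((178.8,285.4),(258.3,300.5)),atz(S,178.8,285.4,.05),atz(D,258.3,300.5,.05))
print("yellow rim",tri((256,242),(307,204.5))); print("purple rim",tri((388,243),(347,189)))
print("big rim",tri((446,186),(342,152)));print("scope col",tri((33,335),(320,295)))
M=cv2.Rodrigues(np.array(W["rvec"]))[0]; print("wcam",-M.T@W["tvec"],M[2])
# red centroid / silhouette fit of stopper
for n,c in (("scene",S),("side",D)):
    im=c["color"].astype(int); m=((im[...,2]>90)&(im[...,1]<60)&(im[...,0]<60)).astype(np.uint8)
    k,l,st,ce=cv2.connectedComponentsWithStats(m); print(n,[(st[i].tolist(),ce[i].round(1).tolist()) for i in range(1,k) if st[i,4]>60])
    x,y=.505,.24
    def hull(p):
        pts=np.vstack(cyl(proj,c,p[0],p[1],[(.010,0),(.012,.028),(.016,.028),(.016,.05)])); return pts
    cols={}
    i=[i for i in range(1,k) if abs(ce[i][0]-(180 if n=="scene" else 258))<12 and abs(ce[i][1]-(290 if n=="scene" else 307))<14]
    t=np.isin(l,i)
    def silh(p):
        z=np.zeros((420*4,560*4),np.uint8)
        for prof in ([(.010,0),(.012,.028)],[(.016,.028),(.016,.05)]):
            pts=np.vstack(cyl(proj,c,p[0],p[1],prof)); cv2.fillConvexPoly(z,cv2.convexHull(((pts+.5)*4).astype(np.int32)),1)
        return cv2.resize(z.astype(np.float32),(560,420),interpolation=cv2.INTER_AREA)
    best=min(((np.abs(silh((a,b))-t).sum(),a,b) for a in np.arange(.495,.516,.001) for b in np.arange(.228,.252,.001)))
    print("fit",best,t.sum())
E
```

```text
rim (array([ 0.4835, -0.1808,  0.1535]), 0.0027) [ 0.48084078 -0.17933617  0.155     ]
stopper top (array([0.5036, 0.2372, 0.0492]), 0.0024) [0.50170528 0.23760535 0.05      ] [0.50455678 0.23710897 0.05      ]
yellow rim (array([0.4316, 0.0847, 0.1992]), 0.0012)
purple rim (array([ 0.3504, -0.1669,  0.1374]), 0.0007)
big rim (array([ 0.3792, -0.3157,  0.1981]), 0.0099)
scope col (array([0.3719, 0.4758, 0.2776]), 0.0031)
wcam [ 0.39442046 -0.61313825  0.38360091] [-0.26309849 -0.12806522 -0.9562314 ]
scene [([165, 151, 12, 15, 127], [170.0, 158.5]), ([172, 279, 15, 22, 235], [179.3, 288.7])]
fit (np.float32(53.125), np.float64(0.503), np.float64(0.23800000000000002)) 235
side [([140, 222, 16, 13, 145], [147.3, 227.9]), ([251, 298, 14, 25, 247], [258.1, 308.5])]
fit (np.float32(109.875), np.float64(0.506), np.float64(0.23600000000000002)) 247
```

Request:
send_rows:
  steps:
    - [0,0,0,0,0,-0.05,1]
    - [0,0,0,0.02,-0.015,-0.09,1]
    - [0,0,0,0.055,-0.045,-0.11,1]
    - [0,0,0,0.09,-0.075,-0.11,1]
    - [0,0,0,0.125,-0.105,-0.11,1]
    - [0,0,0,0.16,-0.135,-0.11,1]
    - [0,0,0,0.195,-0.165,-0.11,1]
    - [0,0,0,0.23,-0.195,-0.11,1]

```text
time_s: 1.2
eef_pos: [0.441, -0.372, 0.413]
tcp_rot: [0.0, 0.974, 0.227, 0.0]
contact_force: [0.7, -0.3, -0.0]
gripper_width: 0.997
```

Request:
send_rows:
  steps:
    - [0,0,0,0.03,-0.026,0,1]
    - [0,0,0,0.06,-0.052,0,1]
    - [0,0,0,0.09,-0.078,0,1]
    - [0,0,0,0.12,-0.104,0,1]
    - [0,0,0,0.15,-0.13,0,1]
    - [0,0,0,0.18,-0.156,0,1]
    - [0,0,0,0.21,-0.182,0,1]
    - [0,0,0,0.236,-0.208,0,1]

```text
time_s: 2.0
eef_pos: [0.5609, -0.0811, 0.4129]
tcp_rot: [0.0, 0.974, 0.227, 0.0]
contact_force: [-0.2, 0.6, 0.3]
gripper_width: 1.003
```

```bash
cat >> h.py <<'E'
def todelta(s,tgt):
    q=np.array(s["tcp_rot"]); return R.from_quat(q[[1,2,3,0]]).inv().apply(np.array(tgt)-s["eef_pos"]).round(4)
E
python3 - <<'E'
from h import *
from cell import imaging,status
s=status.observe(); print(s["eef_pos"],s["joints"].round(3)); print(todelta(s,[.504,.2375,.30]))
W=imaging.read_camera("wrist"); cv2.imwrite("pics/w1.png",W["color"])
print(wproj(W,[[.482,-.180,.155],[.504,.2375,.05]]))
E
```

```text
[ 0.56092216 -0.08108232  0.41288944] [ 0.18   0.303 -0.181  1.825  0.063  1.019 -1.138]
[ 0.0898 -0.3109  0.1129]
[[333.49019346 283.05557703]
 [ 87.00079284 120.06209262]]
```

View pics/w1.png

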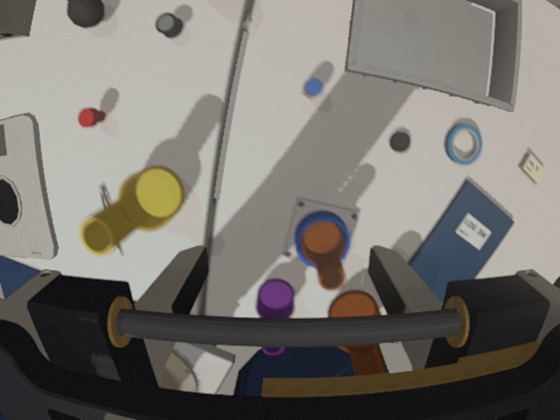

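Wrist picture: the flask's rim is seen near (331,285), predicted (333,283). The stopper head is at (88,118), predicted (87,120). The measurements agree, so I move over the stopper.

Request:
send_rows:
  steps:
    - [0,0,0,0.013,-0.045,0,1]
    - [0,0,0,0.026,-0.09,0,1]
    - [0,0,0,0.039,-0.135,0,1]
    - [0,0,0,0.052,-0.18,0,1]
    - [0,0,0,0.065,-0.225,0.0,1]
    - [0,0,0,0.078,-0.27,0.02,1]
    - [0,0,0,0.09,-0.311,0.06,1]
    - [0,0,0,0.09,-0.311,0.11,1]

```text
time_s: 2.85
eef_pos: [0.5033, 0.2406, 0.3107]
tcp_rot: [-0.002, 0.973, 0.23, 0.003]
contact_force: [1.3, -0.4, -0.4]
gripper_width: 0.998
```

```bash
python3 - <<'E'
from h import *
from cell import imaging,status
s=status.observe(); print(s["eef_pos"],s["joints"].round(3)); print(todelta(s,[.504,.2375,.1155]))
W=imaging.read_camera("wrist"); im=W["color"].copy()
for c in cyl(wproj,W,.504,.2375,[(.016,.05),(.016,.028),(.010,0)]): cv2.polylines(im,[c.round().astype(int)],True,(0,255,0),1)
p=wproj(W,[[.504,.2375,.05]])[0].astype(int); print(p)
x,y=max(p[0]-60,0),max(p[1]-50,0)
cv2.imwrite("pics/w2.png",cv2.resize(im[y:y+100,x:x+120],None,fx=5,fy=5))
E
```

```text
[0.50331714 0.24057414 0.31066625] [-0.331  0.402 -0.294  1.968  0.159  0.787 -1.823]
[-0.002   0.0035  0.1951]
[292 191]
```

View pics/w2.png

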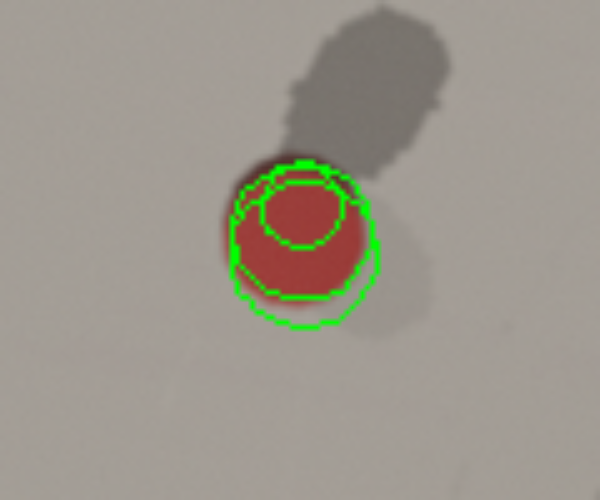

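Request:
send_rows:
  steps:
    - [0,0,0,0,0,0.04,1]
    - [0,0,0,0,0,0.08,1]
    - [0,0,0,0,0,0.11,1]
    - [0,0,0,0,0,0.11,1]
    - [0,0,0,0,0,0.11,1]

```text
time_s: 3.4
eef_pos: [0.5043, 0.2346, 0.2003]
tcp_rot: [0.0, 0.974, 0.227, -0.0]
contact_force: [-0.3, 0.4, 0.6]
gripper_width: 1.0
```

```bash
cat >fit.py <<'E'
from h import *
from cell import imaging,status
s=status.observe(); print(s["eef_pos"],s["tcp_rot"].round(4),s["qvel"].round(3)); 
W=imaging.read_camera("wrist"); im=W["color"].copy(); a=im.astype(int)
m=((a[...,2]>90)&(a[...,1]<90)&(a[...,0]<90)&(a[...,2]>1.6*a[...,1])).astype(np.uint8)
k,l,st,ce=cv2.connectedComponentsWithStats(m)
p=wproj(W,[[.504,.2375,.05]])[0]; i=min((i for i in range(1,k) if st[i,4]>150),key=lambda i:np.linalg.norm(ce[i]-p)); t=(l==i); print(st[i],ce[i],p)
def silh(x,y):
    z=np.zeros((1680,2240),np.uint8)
    for prof in ([(.010,0),(.012,.028)],[(.016,.028),(.016,.05)]):
        pts=np.vstack(cyl(wproj,W,x,y,prof)); cv2.fillConvexPoly(z,cv2.convexHull(((pts+.5)*4).astype(np.int32)),1)
    return cv2.resize(z.astype(np.float32),(560,420),interpolation=cv2.INTER_AREA)
b=min(((np.abs(silh(x,y)-t).sum(),x,y) for x in np.arange(.494,.515,.001) for y in np.arange(.228,.25,.001))); print("fit",b)
for c in cyl(wproj,W,b[1],b[2],[(.016,.05),(.016,.028),(.010,0)]): cv2.polylines(im,[c.round().astype(int)],True,(0,255,0),1)
# finger midline: point on tool axis
q=np.array(s["tcp_rot"]);Rt=R.from_quat(q[[1,2,3,0]]); 
for d in (.065,.084): print("axis pt",d,wproj(W,[s["eef_pos"]+Rt.apply([0,0,d])]))
cv2.imwrite("pics/w3.png",im)
print("delta",todelta(s,[b[1],b[2],.1155]))
E
python3 fit.py
```

```text
[0.50425662 0.23464194 0.20034065] [ 3.000e-04  9.740e-01  2.266e-01 -2.000e-04] [ 0.002 -0.03  -0.01  -0.014 -0.001 -0.002  0.   ]
[ 263  198   41   40 1254] [282.92025518 217.30701754] [285.47065655 222.31466473]
fit (np.float32(373.0625), np.float64(0.504), np.float64(0.24000000000000002))
axis pt 0.065 [[289.48331936 279.63905763]]
axis pt 0.084 [[289.37241769 263.13931165]]
delta [ 0.0022 -0.005   0.0848]
```

View pics/w3.png

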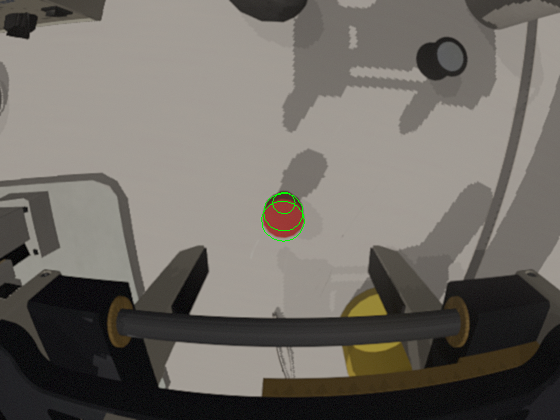

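The red head at (283,218) lies about 2–3 mm further along tool x than the scene and side cameras gave, so I take the mean, (0.505, 0.239). Now I descend and grip.

Request:
send_rows:
  steps:
    - [0,0,0,0.0025,-0.0035,0.03,1]
    - [0,0,0,0.0025,-0.0035,0.06,1]
    - [0,0,0,0.0025,-0.0035,0.08,1]
    - [0,0,0,0.0025,-0.0035,0.085,1]
    - [0,0,0,0.0025,-0.0035,0.085,0]
    - [0,0,0,0.0025,-0.0035,0.085,-1]
    - [0,0,0,0.0025,-0.0035,0.085,-1]
    - [0,0,0,0.0025,-0.0035,0.085,-1]
  grip_force: 15

```text
time_s: 4.25
eef_pos: [0.5049, 0.2394, 0.1155]
tcp_rot: [-0.0, 0.974, 0.227, 0.001]
contact_force: [-0.9, -0.3, -0.3]
gripper_width: 0.704
```

```bash
python3 - <<'E'
from h import *
from cell import imaging,status
s=status.observe(); print(s["eef_pos"],s["gripper_width"],s["contact_force"])
cv2.imwrite("pics/w4.png",imaging.read_camera("wrist")["color"])
D=imaging.read_camera("side")["color"]; cv2.imwrite("pics/d4.png",cv2.resize(D[240:360,180:340],None,fx=5,fy=5))
E
```

```text
[0.50487435 0.23939893 0.11554487] 0.704339608714922 [-0.86541069 -0.25294763 -0.27390702]
```

View pics/w4.png

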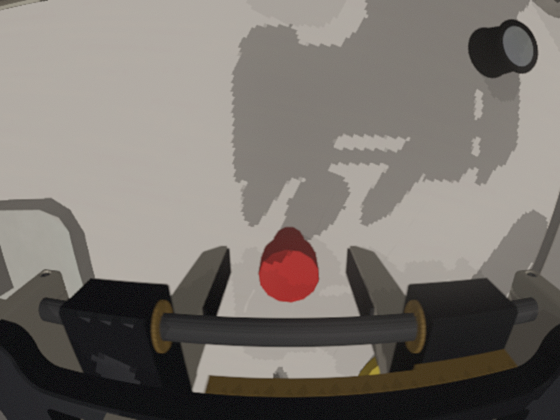

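View pics/d4.png

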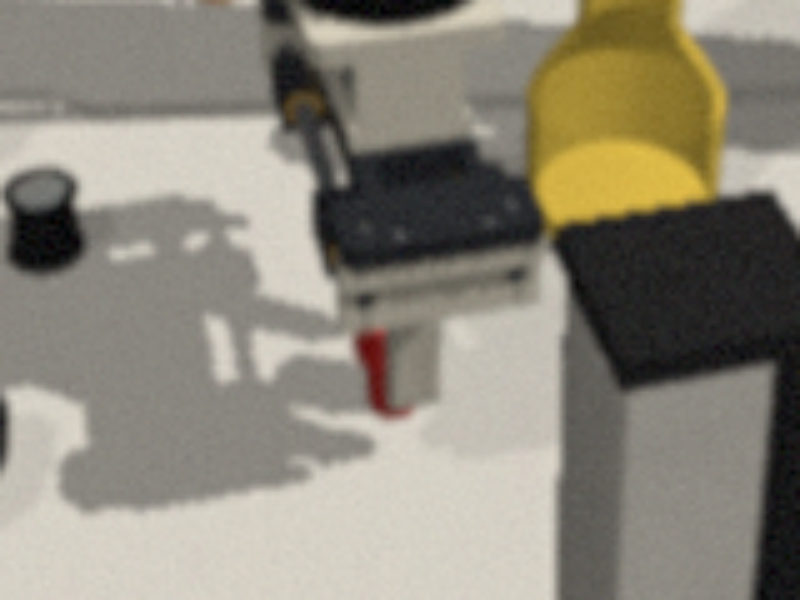

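The fingers sit symmetric about the head: inner edges at 229 and 348, head centre at (289,273). They are still closing, so I finish the grip and lift.

Request:
send_rows:
  steps:
    - [0,0,0,0,0,0,-1]
    - [0,0,0,0,0,0,-1]
    - [0,0,0,0,0,0,-1]
    - [0,0,0,0,0,0,-1]
    - [0,0,0,0,0,0,-1]
    - [0,0,0,0,0,-0.01,-1]
    - [0,0,0,0,0,-0.04,-1]
    - [0,0,0,0,0,-0.085,-1]

```text
time_s: 5.15
eef_pos: [0.5034, 0.2389, 0.1992]
tcp_rot: [0.001, 0.974, 0.227, -0.002]
contact_force: [0.2, 0.8, -0.5]
gripper_width: 0.337
```

```bash
python3 - <<'E'
from h import *
from cell import imaging,status
s=status.observe(); print(s["eef_pos"],s["gripper_width"],s["gripper_width"]*93,s["contact_force"])
W=imaging.read_camera("wrist")["color"]; 
D=imaging.read_camera("side")["color"]; w=np.zeros((420,800,3),np.uint8); w[:,:420]=cv2.resize(W[180:320,220:360],None,fx=3,fy=3); w[:,430:790]=cv2.resize(D[210:350,200:320],None,fx=3,fy=3)
cv2.imwrite("pics/w5.png",w)
E
```

```text
[0.50343206 0.23891438 0.19915492] 0.33731717365399216 31.370497149821272 [ 0.24077882  0.80746147 -0.49080119]
```

View pics/w5.png

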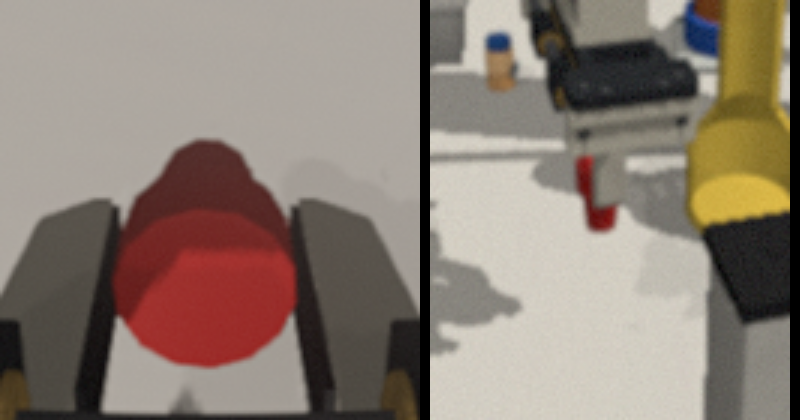

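The stopper is held (31 mm opening) and upright. I lift to travel height and carry it towards the flask.

Request:
send_rows:
  steps:
    - [0,0,0,0,0,-0.05,-1]
    - [0,0,0,0,0,-0.1,-1]
    - [0,0,0,0,0,-0.15,-1]
    - [0,0,0,0,0,-0.2,-1]
    - [0,0,0,-0.02,0.037,-0.21,-1]
    - [0,0,0,-0.04,0.073,-0.21,-1]
    - [0,0,0,-0.06,0.11,-0.21,-1]
    - [0,0,0,-0.08,0.147,-0.21,-1]

```text
time_s: 6.05
eef_pos: [0.4969, 0.0704, 0.4099]
tcp_rot: [0.0, 0.974, 0.227, 0.0]
contact_force: [0.9, -0.1, -0.5]
gripper_width: 0.34
```

```bash
python3 - <<'E'
from h import *
from cell import status
s=status.observe(); print(s["eef_pos"],s["gripper_width"],s["joints"].round(2)); print(todelta(s,[.482,-.18,.31]))
E
```

```text
[0.49693236 0.07044194 0.40992303] 0.3399954524761778 [-0.04  0.22 -0.27  1.95  0.07  0.97 -1.45]
[-0.1242  0.218   0.1   ]
```

Request:
send_rows:
  steps:
    - [0,0,0,-0.022,0.038,0,-1]
    - [0,0,0,-0.044,0.077,0,-1]
    - [0,0,0,-0.066,0.116,0,-1]
    - [0,0,0,-0.088,0.155,0,-1]
    - [0,0,0,-0.11,0.193,0.02,-1]
    - [0,0,0,-0.124,0.218,0.06,-1]
    - [0,0,0,-0.124,0.218,0.1,-1]
    - [0,0,0,-0.124,0.218,0.1,-1]

```text
time_s: 6.85
eef_pos: [0.4803, -0.1786, 0.3058]
tcp_rot: [-0.002, 0.974, 0.226, -0.003]
contact_force: [-0.9, 1.4, -0.0]
gripper_width: 0.338
```

```bash
python3 - <<'E'
from h import *
from cell import imaging,status
s=status.observe(); print(s["eef_pos"],s["gripper_width"],s["tcp_rot"].round(4)); print(todelta(s,[.482,-.18,.31]))
x,y,z=s["eef_pos"]; zs=z-.1155
W=imaging.read_camera("wrist");D=imaging.read_camera("side");S=imaging.read_camera("scene")
for n,c,pf in (("W",W,wproj),("D",D,proj),("S",S,proj)):
    im=c["color"]; k=6; p=pf(c,[[x,y,zs]])[0]; X,Y=int(min(max(p[0]-65,0),430)),int(min(max(p[1]-50,0),320))
    if n=="W": X,Y=220,180
    o=cv2.resize(im[Y:Y+100,X:X+130],None,fx=k,fy=k,interpolation=cv2.INTER_CUBIC)
    for cx,cy,prof,col in ((x,y,[(.010,zs),(.012,zs+.028),(.016,zs+.028),(.016,zs+.05)],(0,255,0)),(.482,-.18,[(.017,.155),(.013,.155),(.017,.085)],(255,255,0))):
        for q in cyl(pf,c,cx,cy,prof): cv2.polylines(o,[((q+.5-[X,Y])*k).round().astype(int)],True,col,1)
    cv2.imwrite(f"pics/h{n}.png",o); print(n,X,Y)
E
```

```text
[ 0.48031589 -0.17855343  0.30581671] 0.33779441512344255 [-0.0019  0.9741  0.2261 -0.0035]
[ 0.0009  0.002  -0.0042]
W 220 180
D 236 115
S 296 130
```

View pics/hW.png

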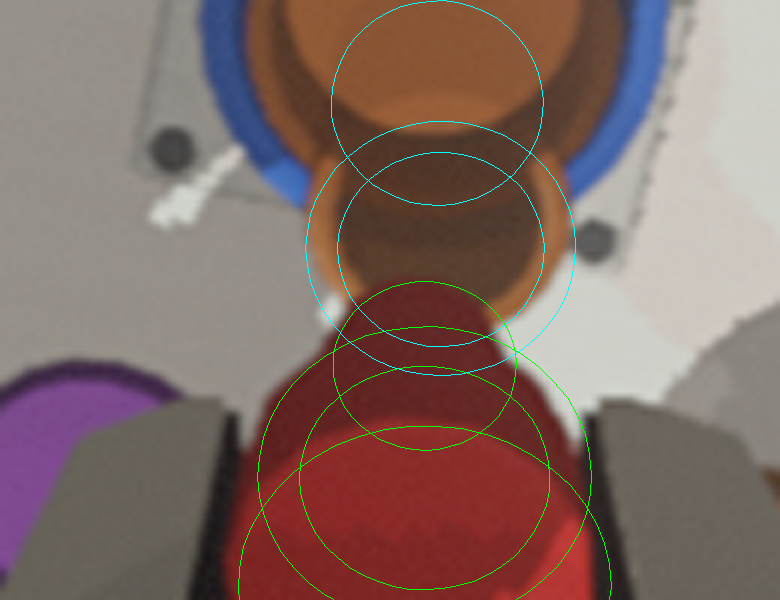

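View pics/hD.png

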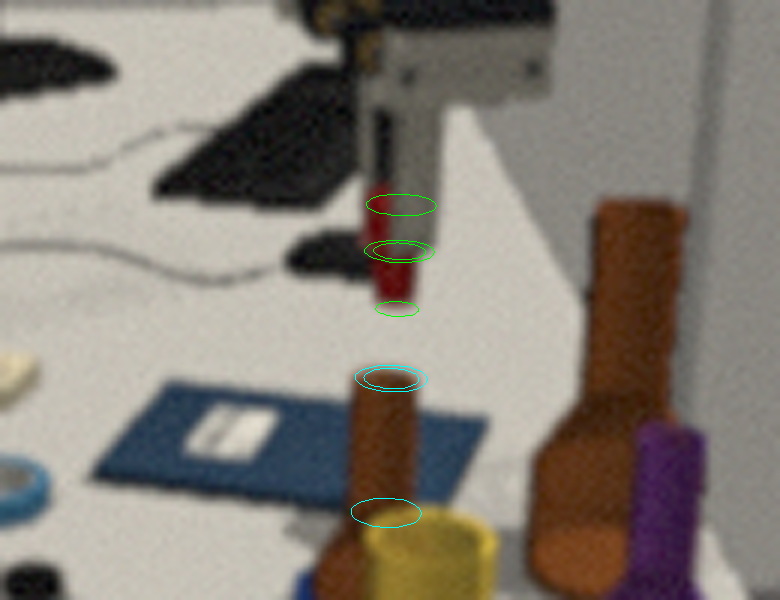

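View pics/hS.png

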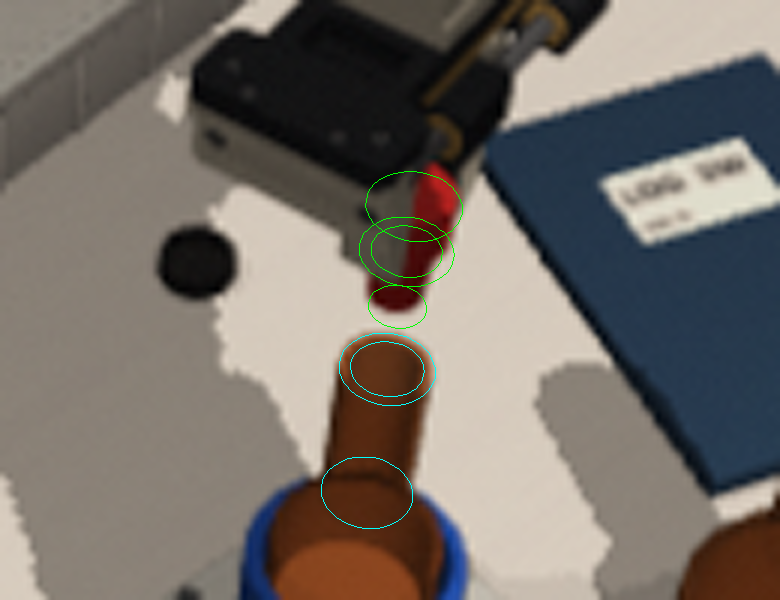

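The arm was still settling in those pictures, so I re-take them at rest.

```bash
cat > hov.py <<'E'
from h import *
import sys
from cell import imaging,status
fx,fy=float(sys.argv[1]),float(sys.argv[2]); off=float(sys.argv[3]); tag=sys.argv[4]
W=imaging.read_camera("wrist");D=imaging.read_camera("side");S=imaging.read_camera("scene")
s=status.observe(); print(s["eef_pos"],s["gripper_width"],s["tcp_rot"].round(4),np.abs(s["qvel"]).max()); print(todelta(s,[fx,fy,s["eef_pos"][2]]))
q=np.array(s["tcp_rot"]);T=R.from_quat(q[[1,2,3,0]]).as_matrix()
x,y,z=s["eef_pos"]+T[:,0]*off; zs=z-.1155
can=np.zeros((600,800,3),np.uint8); u0=0
for n,c,pf in (("D",D,proj),("S",S,proj),("W",W,wproj)):
    im=c["color"]; k=6 if n!="W" else 4; p=pf(c,[[x,y,zs]])[0]
    X,Y,w,h=(int(p[0]-32),int(p[1]-30),65,70) if n!="W" else (220,170,130,45)
    if n=="W": X,Y,w,h,k=190,185,190,120,4
    o=cv2.resize(im[Y:Y+h,X:X+w],None,fx=k,fy=k,interpolation=cv2.INTER_CUBIC)
    for cx,cy,prof,col in ((x,y,[(.010,zs),(.012,zs+.028),(.016,zs+.028),(.016,zs+.05)],(0,255,0)),(fx,fy,[(.017,.155),(.013,.155)],(255,255,0))):
        for q in cyl(pf,c,cx,cy,prof): cv2.polylines(o,[((q+.5-[X,Y])*k).round().astype(int)],True,col,1)
    if n=="W": cv2.imwrite(f"pics/{tag}W.png",o)
    else: can[:420,u0:u0+390]=o; u0+=400
cv2.imwrite(f"pics/{tag}.png",can[:420])
E
python3 hov.py .482 -.18 0 k1
```

```text
[ 0.48362088 -0.17776643  0.31136975] 0.34261484666697745 [7.000e-04 9.738e-01 2.275e-01 1.400e-03] 0.0070558353170804364
[-0.0024  0.0013 -0.    ]
```

View pics/k1.png

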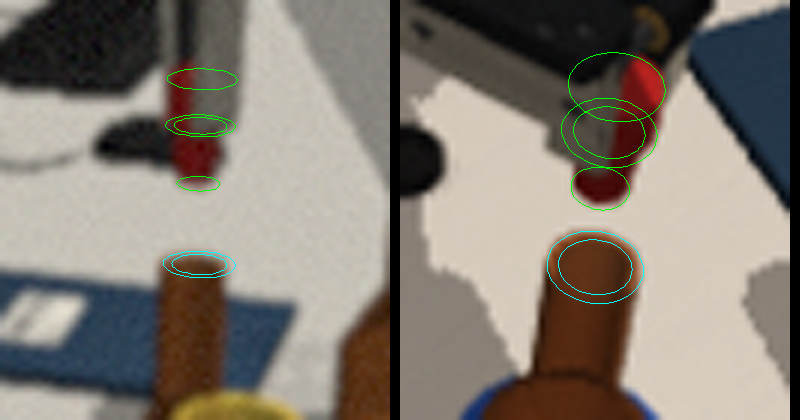

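View pics/k1W.png

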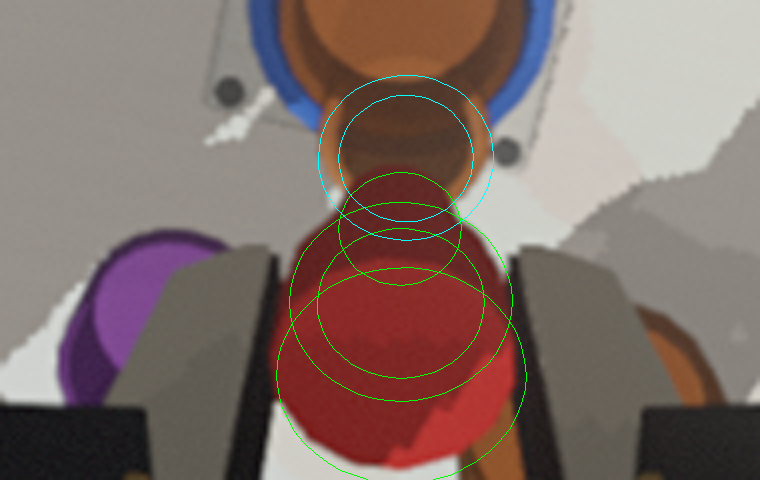

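At rest the projections match within about 2 mm. The rim is best put at (0.483,-0.1805). I lower to just above the rim with a small correction and look again.

Request:
send_rows:
  steps:
    - [0,0,0,-0.0015,0.0015,0.01,-1]
    - [0,0,0,-0.0015,0.0015,0.02,-1]
    - [0,0,0,-0.0015,0.0015,0.024,-1]
    - [0,0,0,-0.0015,0.0015,0.024,-1]
    - [0,0,0,-0.0015,0.0015,0.024,-1]
    - [0,0,0,-0.0015,0.0015,0.024,-1]

```text
time_s: 7.75
eef_pos: [0.4822, -0.1803, 0.2856]
tcp_rot: [0.0, 0.974, 0.227, 0.0]
contact_force: [-0.5, 0.8, -0.8]
gripper_width: 0.338
```

```bash
python3 hov.py .483 -.1805 0.0005 k2; python3 -c "
from cell import status
print(status.observe()['eef_pos'])"
```

```text
[ 0.48217376 -0.18031037  0.28565253] 0.34028595078810286 [1.000e-04 9.739e-01 2.269e-01 1.000e-04] 0.00153423281775177
[0.0007 0.0005 0.    ]
[ 0.48217376 -0.18031037  0.28565253]
```

View pics/k2.png

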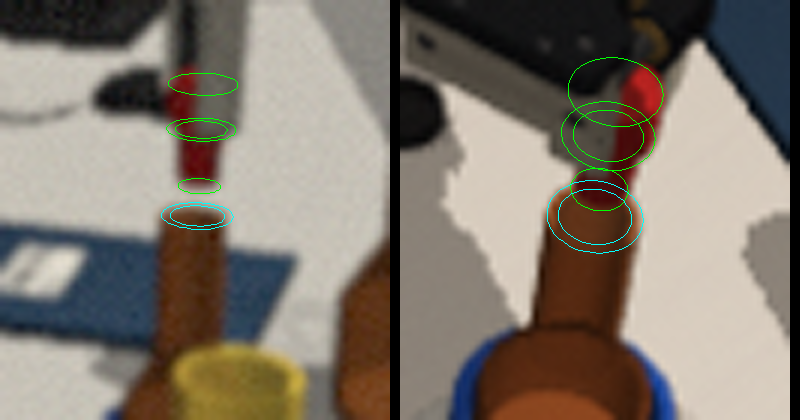

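View pics/k2W.png

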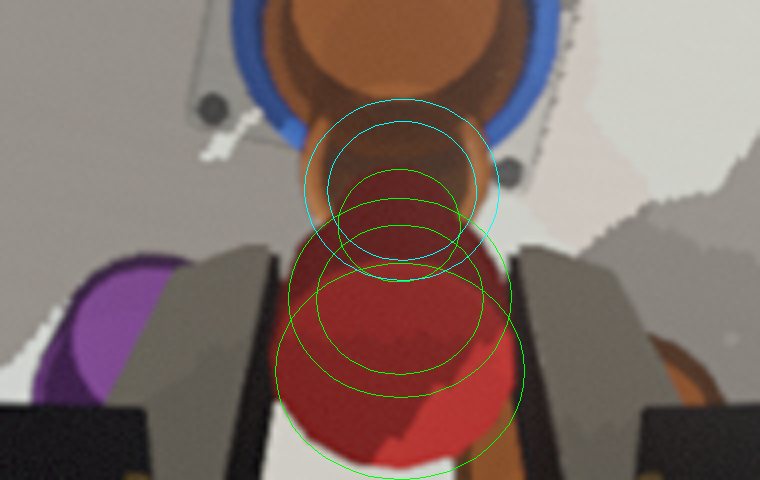

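```bash
python3 - <<'E'
from h import *
from cell import imaging
S=imaging.read_camera("scene");D=imaging.read_camera("side");W=imaging.read_camera("wrist")
P=np.array([.483,-.1805,.155]);E=np.array([[1e-3,0,0],[0,1e-3,0]])
A=[];b=[]
for c,pf,r in ((S,proj,[-5/6,.5/6]),(D,proj,[-3.5/6,None]),(W,wproj,[-2.5/4,None])):
    J=(pf(c,P+E)-pf(c,P)[0]).T; print(J.round(2))
    for i in range(2):
        if r[i] is not None: A.append(J[i]); b.append(r[i])
print("rim minus stopper, mm:",np.linalg.lstsq(np.array(A),np.array(b),rcond=None))
E
```

```text
[[-0.25 -0.4 ]
 [-0.32  0.16]]
[[-0.35 -0.05]
 [-0.03  0.13]]
[[ 0.64 -1.29]
 [-1.2  -0.59]]
rim minus stopper, mm: (array([1.22499839, 1.14104149]), array([0.10206161]), np.int32(2), array([1.48754662, 0.56383181]))
```

Request:
send_rows:
  steps:
    - [0,0,0,0.0015,0,0.0,-1]
    - [0,0,0,0.0015,0,0.007,-1]
    - [0,0,0,0.0015,0,0.014,-1]
    - [0,0,0,0.0015,0,0.02,-1]
    - [0,0,0,0.0015,0,0.025,-1]
    - [0,0,0,0.0015,0,0.025,-1]
    - [0,0,0,0.0015,0,0.025,-1]

```text
time_s: 8.75
eef_pos: [0.4834, -0.1796, 0.2602]
tcp_rot: [-0.0, 0.974, 0.227, -0.0]
contact_force: [0.6, -0.1, -0.3]
gripper_width: 0.337
```

```bash
python3 hov.py .484 -.1798 0.0005 k3
```

```text
[ 0.48354837 -0.17965348  0.26067179] 0.34358883748254304 [1.000e-04 9.739e-01 2.269e-01 2.000e-04] 0.0022068256198903807
[0.0003 0.0003 0.    ]
```

View pics/k3.png

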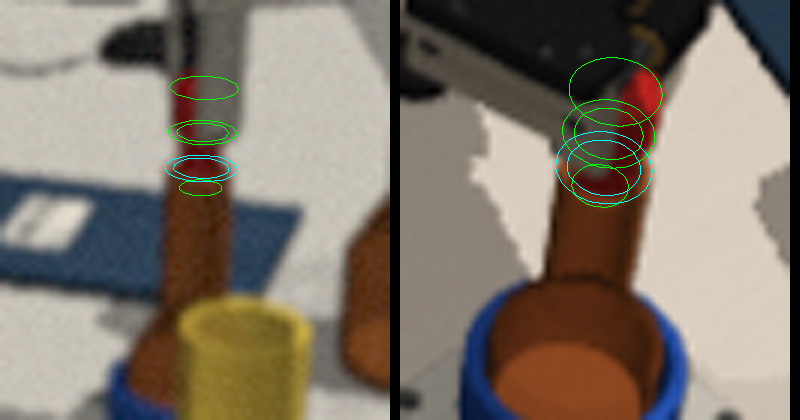

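View pics/k3W.png

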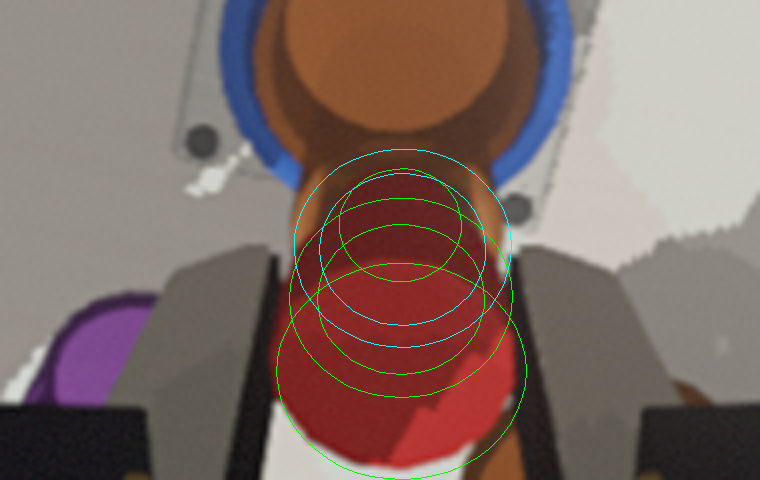

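The scene crop shows the shank inside the mouth, with the red within the rim at (600,180) of the crop, and there is no force. I go on down towards home.

Request:
send_rows:
  steps:
    - [0,0,0,0,0,0.006,-1]
    - [0,0,0,0,0,0.011,-1]
    - [0,0,0,0,0,0.015,-1]
    - [0,0,0,0,0,0.0175,-1]
    - [0,0,0,0,0,0.0175,-1]
    - [0,0,0,0,0,0.0175,-1]

```text
time_s: 9.5
eef_pos: [0.4835, -0.1796, 0.2429]
tcp_rot: [-0.0, 0.974, 0.227, -0.0]
contact_force: [0.0, -0.4, -0.4]
gripper_width: 0.338
```

```bash
python3 hov.py .484 -.1798 0.0005 k4
```

```text
[ 0.48348003 -0.1796274   0.24309356] 0.34009129860114296 [1.000e-04 9.739e-01 2.269e-01 1.000e-04] 0.002051435054312472
[0.0004 0.0004 0.    ]
```

View pics/k4.png

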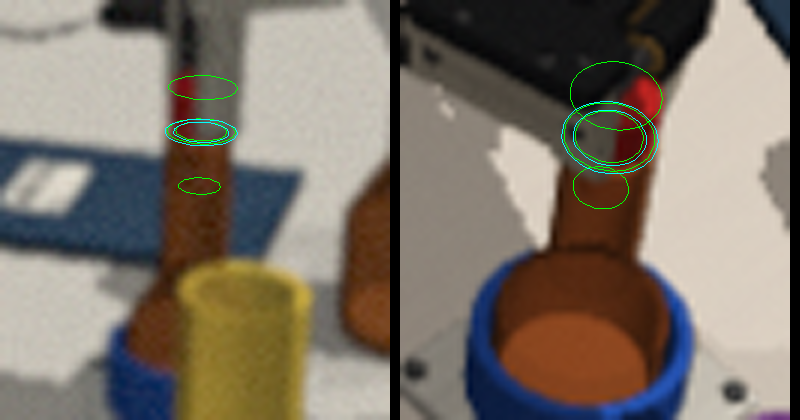

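Request:
send_rows:
  steps:
    - [0,0,0,0,0,0,1]
    - [0,0,0,0,0,0,1]
    - [0,0,0,0,0,0,1]
    - [0,0,0,0,0,0,1]
    - [0,0,0,0,0,0,1]
    - [0,0,0,0,0,0,1]
    - [0,0,0,0,0,0,1]
    - [0,0,0,0,0,0,1]

```text
time_s: 10.45
eef_pos: [0.4834, -0.1796, 0.2429]
tcp_rot: [0.0, 0.974, 0.227, -0.0]
contact_force: [-0.5, -0.3, -0.2]
gripper_width: 0.97
```

```bash
python3 hov.py .484 -.1798 0.0005 k5
```

```text
[ 0.4834416  -0.17963635  0.24294208] 0.9964433974861487 [ 0.      0.9739  0.2269 -0.    ] 0.0031634976160314653
[ 0.0004  0.0004 -0.    ]
```

View pics/k5.png

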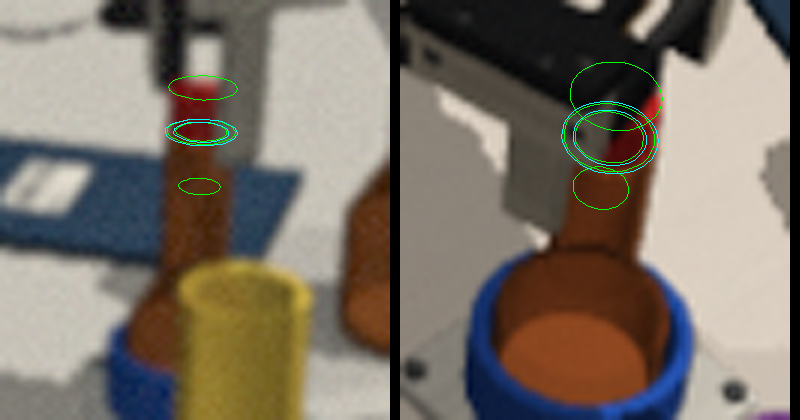

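View pics/k5W.png

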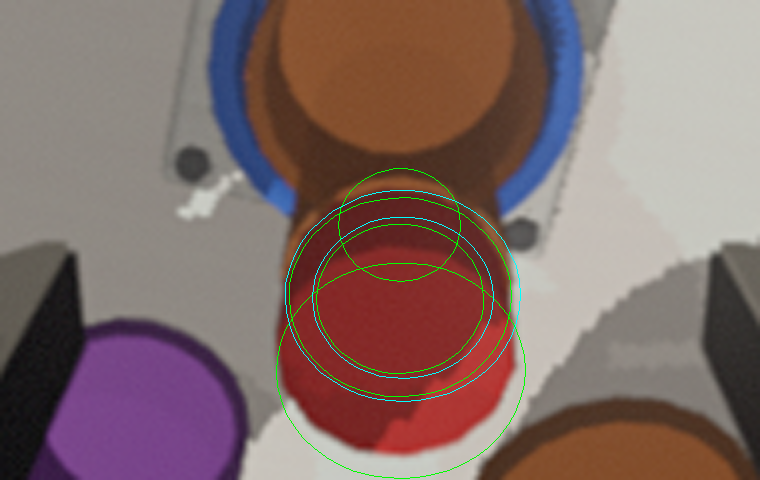

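The stopper is released. The side crop shows the red head on the neck, lined up. I lift clear to check that it is home.

Request:
send_rows:
  steps:
    - [0,0,0,0,0,-0.03,1]
    - [0,0,0,0.01,0,-0.07,1]
    - [0,0,0,0.01,0,-0.11,1]
    - [0,0,0,0.01,0,-0.15,1]
    - [0,0,0,0.01,0,-0.18,1]
    - [0,0,0,0.01,0,-0.18,1]

```text
time_s: 11.2
eef_pos: [0.4935, -0.1755, 0.4271]
tcp_rot: [0.002, 0.974, 0.227, 0.003]
contact_force: [0.6, -0.8, -0.3]
gripper_width: 0.998
```

```bash
python3 - <<'E'
from h import *
from cell import imaging,status
D=imaging.read_camera("side");S=imaging.read_camera("scene");W=imaging.read_camera("wrist")
print(status.observe()["eef_pos"])
can=np.zeros((480,800,3),np.uint8);u=0
for c,pf,w,h in ((D,proj,43,80),(S,proj,43,80),(W,wproj,43,80)):
    k=6; p=pf(c,[[.4835,-.18,.14]])[0]; X,Y=int(p[0]-w//2),int(p[1]-h//2)
    o=cv2.resize(c["color"][Y:Y+h,X:X+w],None,fx=k,fy=k,interpolation=cv2.INTER_CUBIC)
    for q in cyl(pf,c,.4835,-.18,[(.016,.177),(.016,.155)]): cv2.polylines(o,[((q+.5-[X,Y])*k).round().astype(int)],True,(0,255,0),1)
    can[:o.shape[0],u:u+o.shape[1]]=o; u+=270
cv2.imwrite("pics/seat.png",can)
E
```

```text
[ 0.49195379 -0.17510465  0.42228123]
```

View pics/seat.png

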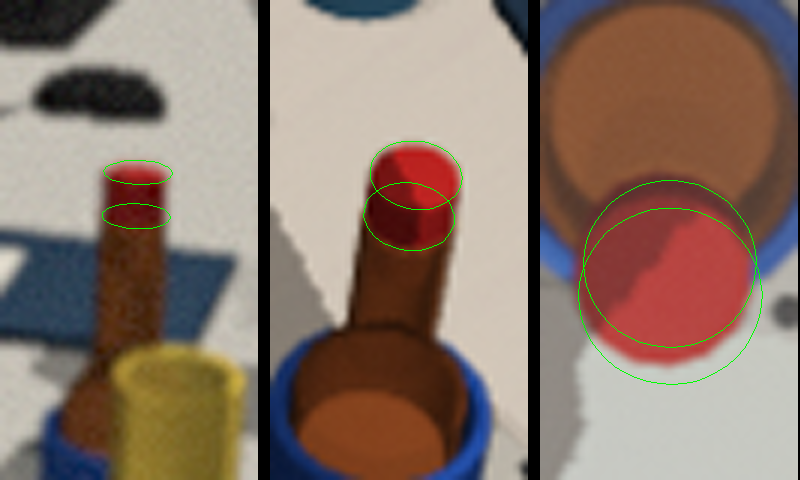

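All three views show the head flush on the rim where the home pose predicts it. I descend round the neck and grip it.

Request:
send_rows:
  steps:
    - [0,0,0,-0.0097,0,0.02,1]
    - [0,0,0,-0.0097,0,0.06,1]
    - [0,0,0,-0.0097,0,0.1,1]
    - [0,0,0,-0.0097,0,0.14,1]
    - [0,0,0,-0.0097,0,0.18,1]
    - [0,0,0,-0.0097,0,0.21,1]
    - [0,0,0,-0.0097,0,0.225,1]
    - [0,0,0,-0.0097,0,0.235,1]
  grip_force: 30

```text
time_s: 12.15
eef_pos: [0.4824, -0.179, 0.1852]
tcp_rot: [-0.001, 0.974, 0.227, -0.002]
contact_force: [0.2, -0.7, -0.2]
gripper_width: 0.999
```

Request:
send_rows:
  steps:
    - [0,0,0,0,0,0,1]
    - [0,0,0,0,0,0,-1]
    - [0,0,0,0,0,0,-1]
    - [0,0,0,0,0,0,-1]
    - [0,0,0,0,0,0,-1]
    - [0,0,0,0,0,0,-1]
    - [0,0,0,0,0,0,-1]
    - [0,0,0,0,0,0,-1]
  grip_force: 30

```text
time_s: 12.95
eef_pos: [0.4839, -0.1797, 0.1881]
tcp_rot: [0.0, 0.974, 0.227, 0.0]
contact_force: [1.3, -0.7, 1.0]
gripper_width: 0.491
```

```bash
python3 - <<'E'
from h import *
from cell import imaging,status
D=imaging.read_camera("side");W=imaging.read_camera("wrist")
s=status.observe();print(s["eef_pos"],s["gripper_width"]*93,s["contact_force"],s["joints"].round(3))
can=np.zeros((420,800,3),np.uint8); can[:,:390]=cv2.resize(W["color"][160:370,190:385],None,fx=2,fy=2); can[:,400:]=cv2.resize(D["color"][140:245,250:350],(400,420))
cv2.imwrite("pics/g1.png",can)
E
```

```text
[ 0.48386908 -0.17971142  0.18809323] 46.06454526465117 [-0.21175578 -1.52428262  2.03530608] [ 0.314  0.526 -0.097  2.172  0.112  0.448 -0.984]
```

View pics/g1.png

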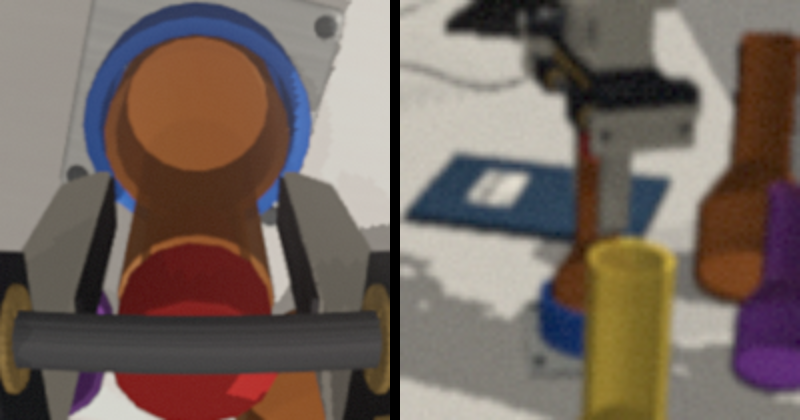

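The grip is symmetric on the neck with the tips above the shoulder. While the clock stands still, I fit a rough arm model to find which tilt is in reach.

```bash
cat > kin.py <<'E'
from h import *
import itertools
data=[([1.03629535,.60009877,-.00253253,1.60011696,.00183151,.94288977,-.07977531],[.32026,-.65004,.30188],[0,.97391,.22695,0]),
([.18,.303,-.181,1.825,.063,1.019,-1.138],[.56092,-.08108,.41289],[0,.974,.227,0]),
([-.331,.402,-.294,1.968,.159,.787,-1.823],[.50332,.24057,.31067],[-.002,.973,.230,.003]),
([-.04,.22,-.27,1.95,.07,.97,-1.45],[.49693,.07044,.40992],[0,.974,.227,0]),
([.314,.526,-.097,2.172,.112,.448,-.984],[.48387,-.17971,.18809],[0,.974,.227,0])]
def fk(q,v,sg):
    Rm=np.eye(3);p=np.zeros(3)
    A=R.from_euler
    Rm=A('z',sg[0]*q[0]).as_matrix(); p=Rm@[v[0],v[1],v[2]]
    Rm=Rm@A('y',q[1]).as_matrix()@A('z',sg[1]*q[2]).as_matrix(); p=p+Rm@[v[3],v[4],v[5]]
    Rm=Rm@A('y',q[3]).as_matrix()@A('z',sg[2]*q[4]).as_matrix(); p=p+Rm@[v[6],v[7],v[8]]
    Rm=Rm@A('y',q[5]).as_matrix()@A('z',sg[3]*q[6]+v[12]).as_matrix(); p=p+Rm@[v[9],v[10],v[11]]
    return p,Rm
def res(v,sg):
    o=[]
    for q,p,t in data:
        P,Rm=fk(q,v,sg); T=R.from_quat(np.array(t)[[1,2,3,0]]).as_matrix()
        o+=list((P-p)*1); o+=list(R.from_matrix(Rm.T@T).as_rotvec()*.2)
    o+=list(np.array([v[0],v[1],v[3],v[4],v[6],v[7],v[9],v[10]])*.003)
    return np.array(o)
if __name__=="__main__":
    b=None
    for sg in itertools.product((1,-1),repeat=4):
        for y0 in (0,1.57,3.14,-1.57):
            f=least_squares(res,[0,0,.3,0,0,.4,0,0,.4,0,0,.2,y0],args=(sg,))
            if b is None or f.cost<b[0]: b=(f.cost,sg,f.x)
    print(b[0],b[1],b[2].round(4)); r=res(b[2],b[1]); print(np.abs(r[:30]).reshape(5,6).round(4)); np.save("kin.npy",np.r_[b[2],b[1]])
E
python3 kin.py
```

```text
7.424904021346801e-06 (-1, -1, -1, -1) [ 2.4000e-03 -3.6000e-03 -1.4900e-01 -7.5000e-03 -7.9000e-03  6.4280e-01
  1.0000e-04 -4.0900e-02  4.4500e-01 -3.8000e-03  3.5000e-03 -1.7880e-01
  1.5717e+00]
[[0.0001 0.0002 0.0006 0.0003 0.     0.0002]
 [0.0002 0.001  0.0012 0.     0.     0.    ]
 [0.0004 0.0007 0.0003 0.0001 0.0001 0.0005]
 [0.0006 0.0021 0.0004 0.0002 0.0021 0.0009]
 [0.     0.0006 0.0002 0.     0.     0.0002]]
```

```bash
cat > ik.py <<'E'
from kin import *
k=np.load("kin.npy"); sg=k[13:]; v0=k[:13]
lo=np.array([-2.57,-.35,-1.29,.11,-1.05,.11,-2.63]);hi=np.array([2.57,1.97,1.29,2.56,4.19,1.86,2.63])
def ik(v,p,Rt,q0):
    def f(q):
        P,Rm=fk(q,v,sg); return np.r_[(P-p)*3,R.from_matrix(Rm.T@Rt).as_rotvec(),(q-q0)*.003]
    return least_squares(f,np.clip(q0,lo+.03,hi-.03),bounds=(lo+.02,hi-.02))
q0=np.array([.314,.4,-.097,1.9,.112,.9,-.984])
R0=R.from_quat([.97391,.22695,0,0]).as_matrix()
for d in (.2,.28,.36):
    v=v0.copy(); v[11]=d; v[2]=.0298+d
    for x,y,z in ((.55,-.2,.4),(.65,-.2,.4),(.75,-.2,.4),(.6,-.2,.5),(.75,-.2,.5)):
        s=f"d{d} {x,y,z}: "
        for nm,a in (("out",np.arctan2(y,x)),("in",np.arctan2(y,x)+np.pi),("+y",1.57),("-y",-1.57)):
            ax=np.array([np.sin(a),-np.cos(a),0]); Rt=R.from_rotvec(ax*.785).as_matrix()@R0
            g=ik(v,np.array([x,y,z]),Rt,q0); s+=f"{nm} {np.linalg.norm(g.fun[:6]):.3f} "+str(g.x.round(1).tolist())+" "
        print(s)
E
python3 ik.py
```

```text
d0.2 (0.55, -0.2, 0.4): out 0.000 [1.2, 0.4, -1.1, 2.2, 1.8, 0.4, -2.5] in 0.000 [0.4, 0.6, -0.1, 1.5, -0.0, 1.8, -0.9] +y 0.000 [0.7, 0.5, -0.4, 1.7, -0.6, 1.4, -0.5] -y 0.000 [-0.0, 0.4, 0.1, 2.0, 1.0, 1.0, -1.7] 
d0.2 (0.65, -0.2, 0.4): out 0.000 [0.8, 0.4, -0.7, 2.1, 1.7, 0.3, -2.5] in 0.078 [0.3, 0.7, -0.1, 1.3, -0.0, 1.8, -0.9] +y 0.000 [0.7, 0.6, -0.4, 1.5, -0.5, 1.4, -0.7] -y 0.000 [-0.1, 0.5, 0.2, 1.8, 0.9, 1.0, -1.6] 
d0.2 (0.75, -0.2, 0.4): out 0.000 [0.3, 0.5, -0.2, 1.8, 1.1, 0.1, -1.9] in 0.194 [0.2, 0.8, -0.1, 1.2, -0.0, 1.8, -1.0] +y 0.000 [0.6, 0.7, -0.5, 1.2, -0.5, 1.4, -0.8] -y 0.000 [-0.1, 0.6, 0.2, 1.5, 0.8, 1.1, -1.4] 
d0.2 (0.6, -0.2, 0.5): out 0.000 [0.2, 0.2, 0.1, 2.0, 0.3, 0.2, -1.1] in 0.183 [0.3, 0.5, -0.1, 1.4, -0.0, 1.8, -0.9] +y 0.000 [0.7, 0.5, -0.4, 1.5, -0.6, 1.5, -0.7] -y 0.000 [-0.0, 0.3, 0.1, 1.8, 0.9, 1.2, -1.5] 
d0.2 (0.75, -0.2, 0.5): out 0.000 [0.2, 0.4, 0.0, 1.7, 0.2, 0.3, -1.1] in 0.331 [0.2, 0.7, -0.1, 1.1, -0.0, 1.8, -1.0] +y 0.000 [0.6, 0.7, -0.5, 1.1, -0.5, 1.6, -0.9] -y 0.000 [-0.1, 0.6, 0.2, 1.4, 0.7, 1.2, -1.3] 
d0.28 (0.55, -0.2, 0.4)
[... 1436 characters left out ...]
 -0.6] -y 0.000 [-0.3, 0.5, 0.2, 1.8, 0.8, 1.1, -1.8] 
d0.36 (0.75, -0.2, 0.4): out 0.000 [1.0, 0.6, -1.1, 2.1, 1.9, 0.6, -2.6] in 0.277 [0.2, 0.9, -0.1, 1.0, 0.0, 1.8, -1.0] +y 0.000 [0.7, 0.8, -0.5, 1.1, -0.4, 1.5, -0.7] -y 0.000 [-0.3, 0.7, 0.2, 1.6, 0.7, 1.1, -1.6] 
d0.36 (0.6, -0.2, 0.5): out 0.001 [1.0, 0.1, -0.8, 2.3, 1.3, 0.1, -2.2] in 0.231 [0.3, 0.7, -0.1, 1.3, -0.0, 1.8, -0.9] +y 0.000 [0.8, 0.6, -0.4, 1.4, -0.5, 1.6, -0.6] -y 0.000 [-0.2, 0.4, 0.0, 1.8, 0.8, 1.2, -1.7] 
d0.36 (0.75, -0.2, 0.5): out 0.000 [0.0, 0.3, 0.2, 2.0, 0.2, 0.2, -1.1] in 0.393 [0.2, 0.8, -0.1, 1.0, 0.0, 1.8, -1.0] +y 0.000 [0.7, 0.8, -0.5, 1.0, -0.4, 1.7, -0.8] -y 0.000 [-0.2, 0.6, 0.2, 1.5, 0.7, 1.3, -1.5]
```

Tilting sideways, about the tool's −x axis in the jaw plane, keeps the joints mid-range whichever tool length I assume. I finish closing, then draw straight up slowly.

Request:
send_rows:
  steps:
    - [0,0,0,0,0,0,-1]
    - [0,0,0,0,0,0,-1]
    - [0,0,0,0,0,0,-1]
    - [0,0,0,0,0,0,-1]
    - [0,0,0,0,0,0,-1]
    - [0,0,0,0,0,0,-1]
    - [0,0,0,0,0,-0.005,-1]
    - [0,0,0,0,0,-0.015,-1]

```text
time_s: 13.85
eef_pos: [0.4829, -0.1789, 0.2026]
tcp_rot: [-0.001, 0.974, 0.227, -0.001]
contact_force: [1.0, 0.6, -1.3]
gripper_width: 0.488
```

```bash
python3 - <<'E'
from h import *
from cell import imaging,status
D=imaging.read_camera("side");W=imaging.read_camera("wrist")
s=status.observe();print(s["eef_pos"],s["gripper_width"]*93,s["contact_force"])
can=np.zeros((420,800,3),np.uint8); can[:,:390]=cv2.resize(W["color"][160:370,190:385],None,fx=2,fy=2); can[:,400:]=cv2.resize(D["color"][140:245,250:350],(400,420))
cv2.imwrite("pics/g2.png",can)
E
```

```text
[ 0.48380406 -0.17936808  0.20401336] 45.76547823084755 [ 0.66213824 -0.64404167 -1.64656526]
```

View pics/g2.png

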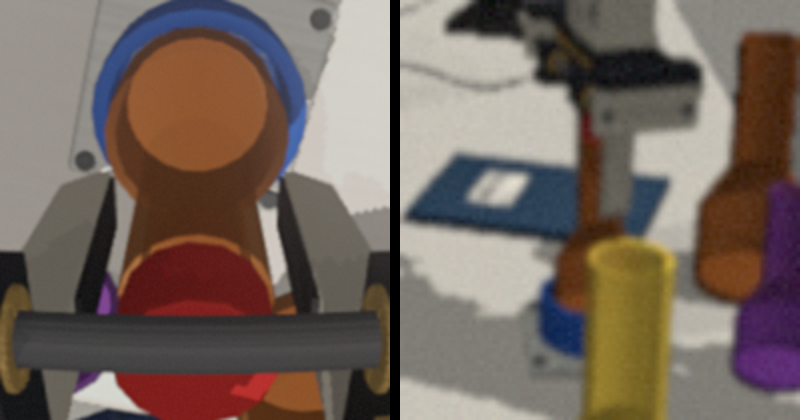

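The flask rises with the hand, but the opening reads 45 mm where a 34 mm neck is expected. Before going on I look closely at what the fingers hold.

```bash
python3 - <<'E'
from h import *
from cell import imaging,status
W=imaging.read_camera("wrist");S=imaging.read_camera("scene");D=imaging.read_camera("side")
s=status.observe();print(s["eef_pos"],s["gripper_width"]*93,s["contact_force"],s["tcp_rot"].round(4))
dz=s["eef_pos"][2]-.188
o=cv2.resize(W["color"][150:350,160:420],None,fx=3,fy=3,interpolation=cv2.INTER_CUBIC)
cv2.imwrite("pics/g3.png",o)
for q in cyl(wproj,W,.4835,-.18,[(.017,.155+dz),(.017,.104+dz),(.017,.082+dz),(.033,.056+dz)]): cv2.polylines(o,[((q+.5-[160,150])*3).round().astype(int)],True,(0,255,0),1)
T=R.from_quat(s["tcp_rot"][[1,2,3,0]])
for sgn in (-1,1):
  for w in (s["gripper_width"]*.0465,.017):
    q=wproj(W,[s["eef_pos"]+T.apply([a,sgn*w,l]) for a,l in ((-.0075,.03),(-.0075,.084),(.0075,.084),(.0075,.03))]); cv2.polylines(o,[((q+.5-[160,150])*3).round().astype(int)],True,(255,0,255) if w>.0171 else (0,255,255),1)
cv2.imwrite("pics/g3o.png",o)
can=np.zeros((540,800,3),np.uint8)
can[:,:395]=cv2.resize(S["color"][155:263,315:394],(395,540),interpolation=cv2.INTER_CUBIC); can[:,400:795]=cv2.resize(D["color"][130:238,265:344],(395,540),interpolation=cv2.INTER_CUBIC)
cv2.imwrite("pics/g3s.png",can)
E
```

```text
[ 0.48359926 -0.1793968   0.20309054] 45.94214023866527 [ 0.35492108 -0.72092657 -1.83620264] [0.000e+00 9.739e-01 2.269e-01 1.000e-04]
```

View pics/g3o.png

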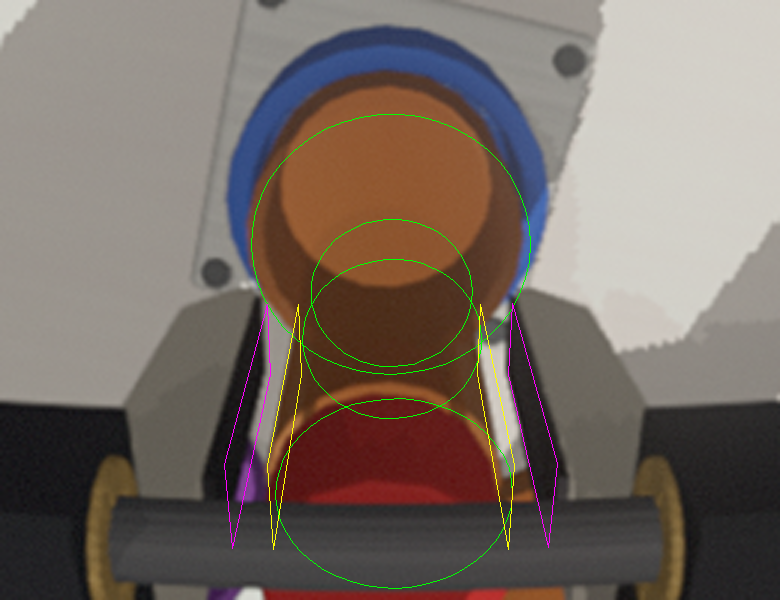

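View pics/g3s.png

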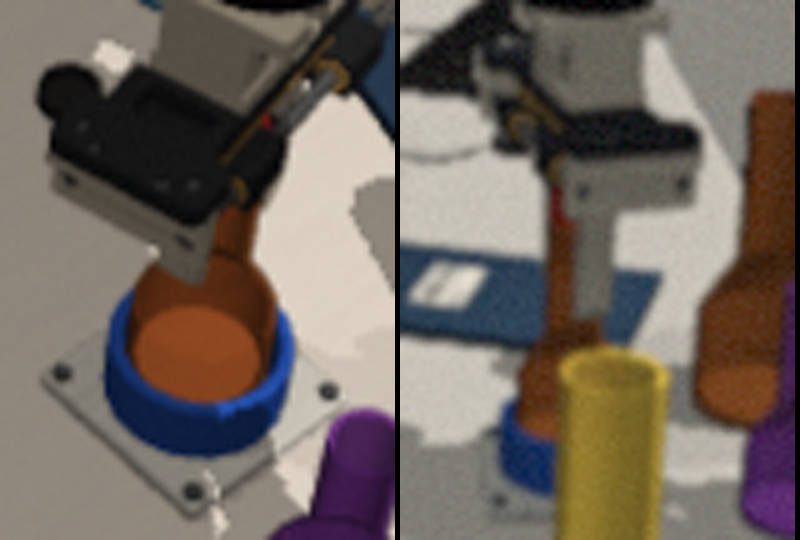

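The fingers stop symmetrically at 46 mm, so the solid neck seems fatter at that height than it looks. The flask hangs firmly: the force shows its 1.3 N weight and it rose with the hand. Tilting in the jaw plane suits this grip, since it is stable about the finger line. I lift gently.

Request:
send_rows:
  steps:
    - [0,0,0,0,0,-0.02,-1]
    - [0,0,0,0,0,-0.045,-1]
    - [0,0,0,0,0,-0.075,-1]
    - [0,0,0,0,0,-0.105,-1]
    - [0,0,0,0,0,-0.135,-1]
    - [0,0,0,0,0,-0.165,-1]
    - [0,0,0,0,0,-0.19,-1]
    - [0,0,0,0,0,-0.2,-1]

```text
time_s: 14.9
eef_pos: [0.484, -0.1796, 0.4049]
tcp_rot: [0.001, 0.974, 0.227, 0.001]
contact_force: [-0.4, -0.2, -2.0]
gripper_width: 0.495
```

```bash
cat > look.py <<'E'
from h import *
import sys
from cell import imaging,status
W=imaging.read_camera("wrist");S=imaging.read_camera("scene");D=imaging.read_camera("side")
s=status.observe();print(s["time_s"],s["eef_pos"],s["gripper_width"]*93,s["contact_force"],s["tcp_rot"].round(3),s["joints"].round(2))
T=R.from_quat(s["tcp_rot"][[1,2,3,0]]); g=s["eef_pos"]+T.apply([0,0,.08])
can=np.zeros((560,800,3),np.uint8)
for i,c in enumerate((S,D)):
    p=proj(c,[g])[0]; X,Y=[int(np.clip(a,0,b)) for a,b in zip(p-[45,55],(470,310))]
    can[:280,400*i:400*i+230]=cv2.resize(c["color"][Y:Y+110,X:X+90],(230,280),interpolation=cv2.INTER_CUBIC)
    can[280:560,400*i:400*i+373]=cv2.resize(c["color"],(373,280))
can[:280,235:395]=cv2.resize(W["color"][180:420,180:380][:,:137],(160,280))
cv2.imwrite("pics/%s.png"%sys.argv[1],can); cv2.imwrite("pics/%sW.png"%sys.argv[1],W["color"])
E
python3 look.py l1
```

```text
15.05 [ 0.48344042 -0.17944313  0.40241165] 45.45417865069756 [-0.61640575 -0.1923149  -2.66015551] [-0.     0.974  0.227 -0.   ] [ 0.35  0.24 -0.13  1.94  0.04  0.96 -0.91]
```

View pics/l1.png

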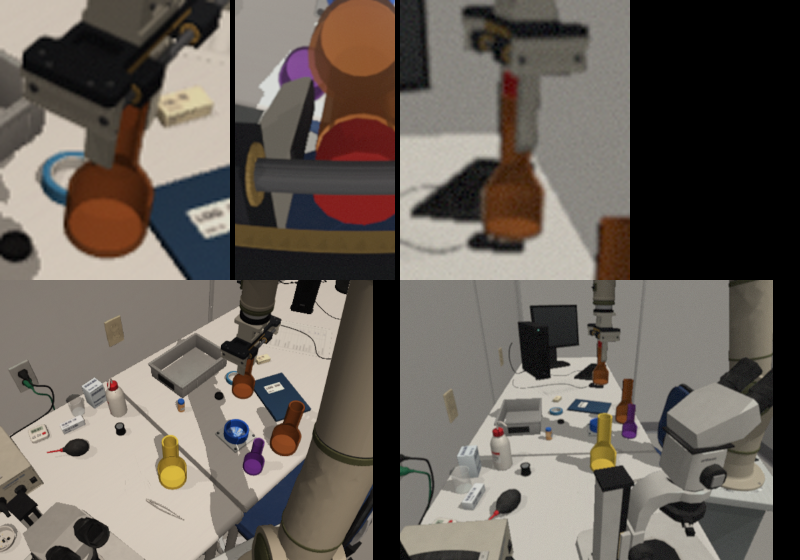

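View pics/l1W.png

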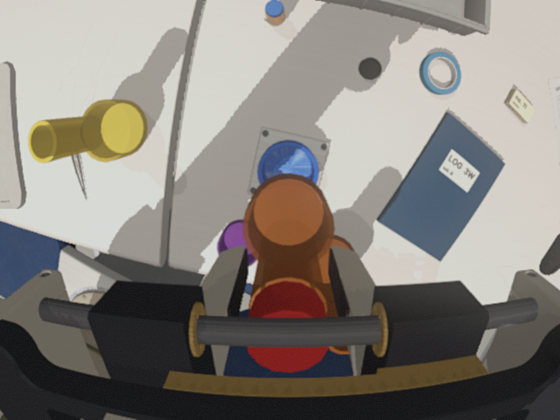

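The stoppered flask is clear of the stand and upright. Now I tip it gradually about −x of the tool.

Request:
send_rows:
  steps:
    - [-0.03,0,0,0.005,0,-0.005,-1]
    - [-0.08,0,0,0.01,0,-0.01,-1]
    - [-0.14,0,0,0.02,0,-0.015,-1]
    - [-0.2,0,0,0.025,0,-0.02,-1]
    - [-0.26,0,0,0.03,0,-0.025,-1]
    - [-0.32,0,0,0.035,0,-0.03,-1]
    - [-0.37,0,0,0.04,0,-0.035,-1]
    - [-0.4,0,0,0.04,0,-0.04,-1]

```text
time_s: 15.85
eef_pos: [0.5196, -0.1608, 0.4409]
tcp_rot: [0.194, 0.954, 0.224, 0.044]
contact_force: [0.0, 0.2, -1.9]
gripper_width: 0.491
```

```bash
python3 look.py l2
```

```text
16.0 [ 0.51924812 -0.16121134  0.44133445] 45.648493443789235 [ 0.1538258   0.05077309 -2.04462961] [0.193 0.955 0.223 0.044] [ 0.1   0.17 -0.08  1.98  0.49  0.86 -1.39]
```

View pics/l2.png

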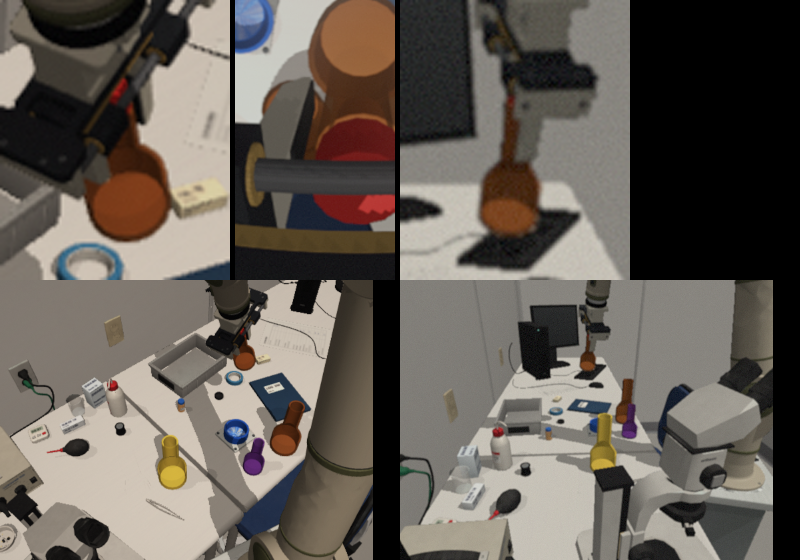

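View pics/l2W.png

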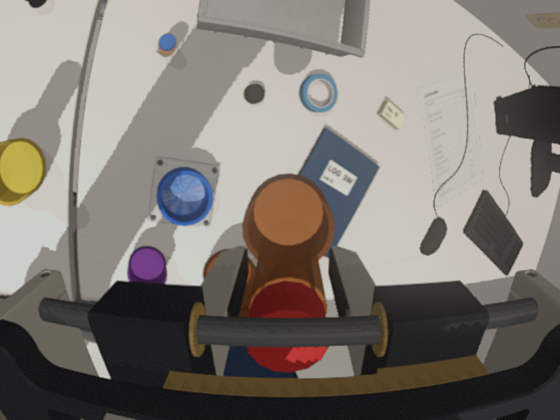

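In the wrist view the flask has not moved in the hand: base disc at (288,212), head at (288,335), as before. I go on to 45 degrees.

Request:
send_rows:
  steps:
    - [-0.03,0,0,0,0,0,-1]
    - [-0.08,0,0,0,0,0,-1]
    - [-0.14,0,0,0,0,0,-1]
    - [-0.2,0,0,0,0,0,-1]
    - [-0.26,0,0,0,0,0,-1]
    - [-0.32,0,0,0,0,0,-1]
    - [-0.36,0,0,0,0,0,-1]
    - [-0.385,0,0,0,0,0,-1]

```text
time_s: 16.8
eef_pos: [0.5191, -0.1618, 0.4414]
tcp_rot: [0.372, 0.9, 0.21, 0.086]
contact_force: [0.0, -0.3, -1.5]
gripper_width: 0.493
```

Request:
send_rows:
  steps:
    - [0,0,0,0,0,0,-1]
    - [0,0,0,0,0,0,-1]
    - [0,0,0,0,0,0,-1]
    - [0,0,0,0,0,0,-1]
    - [0,0,0,0,0,0,-1]
    - [0,0,0,0,0,0,-1]

```text
time_s: 17.4
eef_pos: [0.5196, -0.1619, 0.443]
tcp_rot: [0.372, 0.9, 0.21, 0.087]
contact_force: [0.5, -0.2, -1.0]
gripper_width: 0.49
```

```bash
python3 look.py l3; python3 - <<'E'
from h import *
from cell import status
s=status.observe();T=R.from_quat(s["tcp_rot"][[1,2,3,0]]);z=T.apply([0,0,1])
print("tilt deg",np.degrees(np.arccos(-z[2])),"base",s["eef_pos"]+T.apply([0,0,.178]),np.abs(s["qvel"]).max())
E
```

```text
17.55 [ 0.51954906 -0.16182735  0.44299878] 45.88776440781701 [ 0.83872469  0.0996885  -1.51877307] [0.372 0.9   0.21  0.087] [-0.09  0.17 -0.05  2.14  1.07  0.88 -1.99]
tilt deg 44.97403044519001 base [ 0.57514855 -0.27468273  0.31707674] 0.0027767493464269308
```

View pics/l3.png

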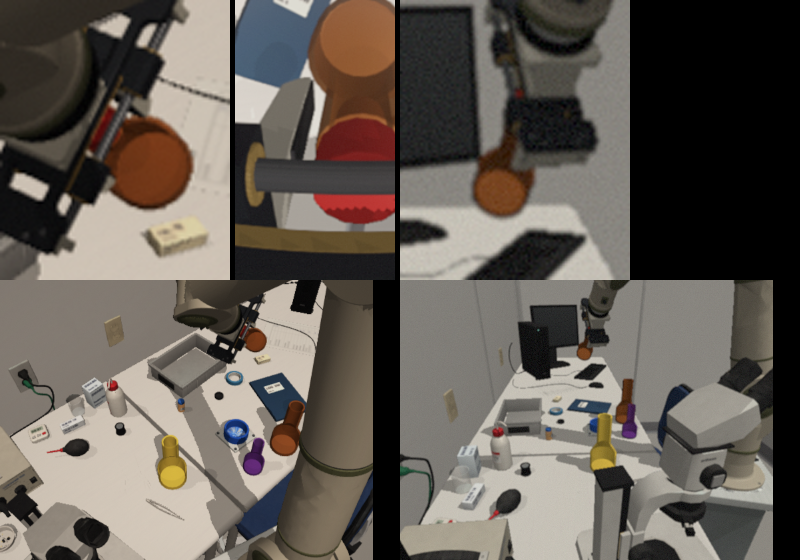

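View pics/l3W.png

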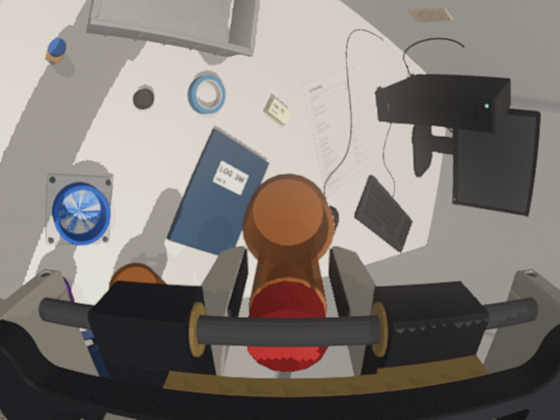

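The last pictures show the flask in the same place in the hand: base disc at (288,212), head seated at (288,335). The tool is tilted 45.0°, the base is about 0.32 m up, the arm is still, and the bystanders stand as before. I hand in.

```bash
python3 -c "
from cell import ctrl
print(ctrl.sign_off())"
```

```text
the job is handed in; nothing more can be done
None
```

The red stopper is home in the small amber flask. The flask is held by the neck, out of the stand and tipped to 45°, stopper end higher. I handed the job in at about 17.6 s of the 58 s; no verdict is reported.

**Last checks:**
- **Tilt:** 45.0°, taken from the tool pose. The wrist picture shows the flask has not shifted in the hand since the lift.
- **Height:** the base is about 0.32 m above the bench, worked out from the tool pose.
- **Stillness:** joint speeds are below 0.003 rad/s.
- **Stopper:** the head looks seated on the rim in the last wrist picture. Before the lift, with the flask still in its stand, all three cameras showed it flush.
- **Bystanders:** the vial, loupe and eyepiece cap look to be standing where they were. I judged this by eye and did not measure it.

**One check disagreed:** the fingers stopped at about 46 mm, where a 34 mm neck was expected. In the pictures they do not quite touch the neck. I could not find the cause. The opening stayed steady and the force reading matched the flask's weight throughout the lift and tilt, so I kept the grip.

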